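# Seat a collimator lens in its V-block against the back stop and clamp it

## Robot

A 6-joint arm with a two-finger parallel gripper is mounted at the origin on a cart in front of the work surface, level with it; the furniture and walls round the work are solid. World frame = base frame: x ahead of the robot, y to its left, z up, the work surface at z = 0. Lengths are in mm, angles in rad, forces in N, time in s.
With the tool pointing down it reaches from about 275 to 775 mm from the base axis. Payload 14.6 kg.
Tool frame: the origin (TCP) lies on the mounting face of the last link; the fingertips stand env.tip_extent ahead of it and the grasp point (between the pads) lies 155 mm ahead of it (env.tip_extent is the distance from the TCP to the fingertips, in mm); z points along the fingers, y is the line along which they close (so a half turn about z gives the same grasp; the last joint's range is limited). The gripper opens to 85 mm and grips with 20 to 120 N. Pads are 22 mm wide; open, the fingers measure 114 mm over their backs; the gripper's body (76 mm by 85 mm) begins 54 mm behind the grasp point. The pads swing forward as they close: fully open they stand 13 mm farther back than shut.
Start: joints at [-1.499, 0.263, -0.048, 1.259, 0, 1.415], TCP at [118.045, -511.561, 404.678] pointing down, gripper open.
Joint ranges: [-2.65, 2.65], [-0.89, 1.7], [-1.18, 1.37], [-2.13, 2.11], [-1.35, 1.29], [-3.14, 3.14]. Speed limits (rad/s): [1.89, 1.89, 2.57, 2.79, 3.14, 3.14].

## Interface

Orientations are given as a unit quaternion [w, x, y, z].
In Python, from workcell import telemetry, get_image, camera_model, env gives the robot as it stands.
- The arm moves only by the tool drive_tool, never from a script. Its argument "series" is one flat list of numbers, 4 for each row, row after row: the shift along the tool's x, y, z in mm, then the turn about the tool's z in rad. A call has 1 to 12 rows; each row shifts and turns the commanded pose from where the row before left it, along the tool's axes as they then stand; what a row does not reach is not made up. A row lasts 1/10 s, in which the tool goes at most 50 mm and 8.59 degrees, less where a joint would pass 70% of its speed; a pose out of reach is approached as far as the arm can. A call is refused whole if a number of a shift passes 50 or a number of a turn 0.15, either way. A call with a gripper value outside its range is refused whole. "jaw" is the finger opening in mm, from 0 to 85.4, set as the call begins (left out, the last holds). The fingers move at their own pace and stop on an object; "grip_force" is the grip in N (left out, the last holds). Time passes only in rows, so rows that do not move let the fingers close. It gives the time, the measured TCP pose, the force, the opening and the grip force at its end, in the units of the state.
- telemetry.read_state(): the state, without advancing time (a new reading comes with each control period).
- get_image(name): name is "side" or "top" or "wrist"; returns the picture (420x560x3 uint8, red, green, blue); there is no depth.
- camera_model(name): a dict with "camera_matrix" (3x3 intrinsics, pixels), "extrinsics" (4x4, takes a point from world to camera coordinates); the wrist camera has in their place "hand_eye" (4x4, takes a point from camera to tool coordinates, whose origin is the TCP and whose axes are the flange's). Camera axes: x right, y down, z forward; pixel columns grow to the right and rows downward; lengths in mm; the calibration is good to about 2 mm. A picture is of the moment at which its call begins: read the wrist's pose just before it. camera_model takes no time and is no camera call.
- env.close_job(): hands the job in; it is judged then, once.
The state is a dict: "time_s": time; "q": joint angles; "joint_vel": joint speeds; "joint_efforts": joint torques, N m; "tcp_pos": TCP position; "orientation": TCP orientation; "contact_force": force on the tool from outside, world axes, zero at the start; "torque": the same for the moment, N m; "opening": finger opening in mm; "finger_force": force on a finger pad.
Only numpy, scipy, OpenCV 4.12 (cv2) and the standard library are available. Lean on these libraries where they do the work, as an engineer would, in place of code of your own. Each camera call takes 0.05 s, during which the arm holds its last target. There are 200 camera calls.

## Task

Refit the collimator lens of the bench photometer: take the lens barrel from its black rest, lay it in the aluminium V-block with its glass end towards the back stop, and push it gently along the groove until it is fully home against the stop, lying true in the V. The stop is today's focus setting and is held by friction only, so find it by feel and do not shift it. Then swing the hold-down arm with the red tab fully down so that its rubber foot clamps the barrel, and leave the glassware and other things around alone.

Things in the scene. Friction and masses are not known exactly. Their poses are not given: they have to be found in the camera images.
- lens: the lens barrel: a black cylinder, 36 mm diameter, 80 mm long, about 200 g, with a brass knurled ring at its rear end, a white line round the middle and a bluish glass lens in its front end. Origin: on its axis at mid length; x runs along the barrel towards the glass end; it may be rolled about x. It starts level in the black rest. Grip it from above across its diameter, near mid length.
- lens_end (a point): the centre of the barrel's flat glass end, 40 mm from the barrel's origin along its x
- lens_rest: the black plastic rest, fixed: foot plate 64 x 58 mm with a small V, 56 mm long and 48 mm wide. Origin: on the bench under its middle; x along the V. The barrel in it has its axis 36 mm above the bench; the V's walls end 9 mm below that axis, so fingertips may reach 7 mm below the axis.
- mount: the photometer's light bench, fixed: a dark base plate 223 x 104 mm, its top 12 mm above the bench, from x -90 to +133 mm. Origin: on the bench under the groove's axis; x points along the groove in the pushing direction, from its open end (nearest the robot) to the back stop; z is up. With the arm up, nothing stands beside or above the V-block.
- groove (a point): the middle of the aluminium V-block, on the axis that a seated barrel takes: 48 mm above the bench, at mount x -31.5, y 0 mm. The 90 degree V runs 37.5 mm either way along x (mount x -69 to +6), is 56 mm wide and its top ends 9 mm below this axis. The bare barrel slides in it with 1 to 3 N.
- stop_mid (a point): the middle of the back stop's adjusting range, on the groove's axis, at mount x 30 mm; NOT the stop itself. The stop is a dark upright plate, 42 mm wide, top 18 mm above the axis, with three brass ball buttons that meet the barrel's end face. The button tips stand up to 18 mm before or behind this point along x: not measured, to be felt. Friction holds the stop; it gives way at about 20 N.
- hold_arm (a joint): angle of the hold-down arm, rad: 0 = fully down, level over the barrel, at its own limit; grows as it is raised; starts a little past upright (1.65 to 1.85), leaning away from the V-block. A friction hinge keeps it where it is left (about 5 N at the tab moves it). Swing it down with a fingertip behind the red tab, then press the tab from above; reaching 0 takes about 8 N at the tab.
- hinge_axis (a point): the hinge axis of the hold-down arm, parallel to the mount's y, at mount x 76, z 80 mm, between two aluminium cheeks (mount x 69 to 87, 36 mm wide over all, up to z 89). At angle q the arm points from here by (-cos q, 0, sin q) in the mount's frame. It is a steel bar 14 mm wide, 7 mm thick.
- red_tab (a point): the centre of the upper face of the red tab (24 long, 22 wide, 9 mm thick), 98 mm out along the arm and 4.5 mm above its middle plane; the tab ends 110 mm from the hinge. When the arm is upright this face looks away from the V-block, towards the detector.
- foot_spot (a point): the lowest point of the arm's rubber foot at rest, 80 mm out along the arm and 16.5 mm under its middle plane. The foot is sprung: it meets the seated barrel about 0.03 rad before the arm is fully down and is squeezed 2.5 mm (4 N) at 0; the hinge friction then keeps the arm down.
- detector (a point): the centre of the top of the black detector box behind the hinge, 64 mm above the bench (box 26 mm along the mount's x, 40 mm wide, centred at mount x 114, y 0 mm)
- flask_125: a small conical flask, 68 mm wide, 115 mm tall, loose bystander; origin at the centre of its foot
- beaker_100: a small beaker, 54 mm wide, 70 mm tall, loose bystander; origin at the centre of its foot
- vial_4: a small vial with black cap, 22 mm wide, 40 mm tall, loose bystander; origin at the centre of its foot
- vol_flask_100: a volumetric flask, 64 mm wide, 182 mm tall, loose bystander behind the work; origin at the centre of its foot
- buffer_3: a blue plastic bottle, 55 mm wide, 120 mm tall, loose bystander behind the work; origin at the centre of its foot
- marker_black: a marker pen lying on the bench, 128 mm long, loose bystander; origin at the middle of its underside
There are look-alikes about, which are no part of the job. What is shaped like the lens but pink or purple is not meant.

How it is judged (in metres and radians):
On the way:
1. the barrel lies in the V, glass end first, its end face against the back stop, with the arm still up (x of back_stop_c0 in the frame of lens_end between 0.004 and 0.008 m and contact force between lens and mount_c1 above 0.1 N and contact force between lens and mount_c3 above 0.1 N and value of joint hold_arm above 0.5 rad), for 0.1 s.
At the end, for the whole second after the job is handed in: the barrel lies at rest on both flanks of the V (axis within 1.5 mm and 0.03 rad of the groove's), its glass end within 1 mm of the back stop's buttons, and the hold-down arm is fully down (under 0.02 rad) with its foot pressing on the barrel with more than 1.2 N (x of back_stop_c0 in the frame of lens_end between 0.004 and 0.008 m and y of lens in the frame of mount between -0.0015 and 0.0015 m and z of lens in the frame of mount below 0.0495 m and angle between the x axis of lens and the x axis of mount, either way round below 0.03 rad and contact force between lens and mount_c1 above 0.5 N and contact force between lens and mount_c3 above 0.5 N and contact force between lens and foot_c0 above 1.2 N and value of joint hold_arm below 0.02 rad and linear speed of lens below 0.01 m/s); the robot touches nothing.
It fails at once if the back stop is shifted by more than 1.5 mm from its setting (distance of back_stop_c0 from where it was at the start of the episode above 0.0015 m).
It fails at once if the barrel is forced on the light bench with more than 45 N (contact force between lens and mount above 45 N).
It fails at once if the barrel is dropped on the bench (height (world z) of lens below 0.028 m).
It fails at once if a bystander is pushed by more than 15 mm (distance of any of flask_125, beaker_100, vial_4, vol_flask_100, buffer_3, marker_black from where it was at the start of the episode above 0.015 m).
It also fails if it takes over 69 s, if anything falls off the work surface, if the arm or the gripper's body presses on something with over 40 N, if the wrist force passes 120 N, or if a joint passes its speed limit or range.

## Working session

There is one attempt and no reset: what is moved stays moved. The work goes in short steps, Python scripts to look and compute and a tool call to move; the robot and the scene stay as the last step left them, time stands still between calls to the robot, and variables do not carry over. Pictures are saved under pics/ and viewed, at most 10 in all, crops included, and the job is handed in when it is done.

Besides the shell and the picture viewer there is one more tool, called after "Call:" as name(argument=value, ...) on one line, values as JSON. drive_tool: Moves the arm, as the interface text tells. Its arguments: {"type":"object","properties":{"series":{"type":"array","items":{"type":"number"}},"jaw":{"type":"number"},"grip_force":{"type":"number"}},"required":["series"]}

```bash
mkdir -p pics; python3 - <<'E'
from workcell import telemetry, get_image, camera_model, env
import cv2,numpy as np
s=telemetry.read_state();print({k:np.round(v,3).tolist() for k,v in s.items()},env.tip_extent)
for n in("side","top"):
    im=get_image(n);cv2.imwrite(f"pics/{n}0.png",im[:,:,::-1]);m=camera_model(n);print(n,np.round(m["camera_matrix"],1).tolist(),np.round(m["extrinsics"],3).tolist())
print(camera_model("wrist"))
E
```

```text
{'time_s': 0.0, 'q': [-1.499, 0.264, -0.049, 1.259, -0.0, 1.415], 'joint_vel': [0.001, 0.001, -0.0, -0.001, 0.0, 0.0], 'joint_efforts': [0.004, -63.761, 38.457, 0.014, 0.0, 0.0], 'tcp_pos': [118.046, -511.458, 404.221], 'orientation': [-0.001, 0.994, 0.113, 0.0], 'contact_force': [0.66, 0.11, 0.139], 'torque': [-0.009, -0.009, -0.001], 'finger_force': 0.0, 'opening': 85.16} 173.4
side [[461.9, 0.0, 273.3], [0.0, 461.9, 212.7], [0.0, 0.0, 1.0]] [[0.88, -0.475, -0.012, -533.309], [-0.296, -0.527, -0.797, 250.117], [0.372, 0.704, -0.604, 946.48], [0.0, 0.0, 0.0, 1.0]]
top [[500.7, 0.0, 275.2], [0.0, 500.7, 210.7], [0.0, 0.0, 1.0]] [[0.003, -1.0, 0.003, 32.776], [-0.978, -0.004, -0.208, 641.441], [0.208, -0.002, -0.978, 1255.186], [0.0, 0.0, 0.0, 1.0]]
{'camera_matrix': array([[298.08361208,   0.        , 281.11355022],
       [  0.        , 298.08361208, 207.88618238],
       [  0.        ,   0.        ,   1.        ]]), 'hand_eye': array([[ 1.77082360e-04, -9.54784418e-01, -2.97298981e-01,
         7.68994536e+01],
       [ 9.99999786e-01,  3.56275264e-04, -5.48551319e-04,
         6.08246608e-01],
       [ 6.29668524e-04, -2.97298820e-01,  9.54784277e-01,
         2.96237503e+01],
       [ 0.00000000e+00,  0.00000000e+00,  0.00000000e+00,
         1.00000000e+00]])}
```

View pics/top0.png

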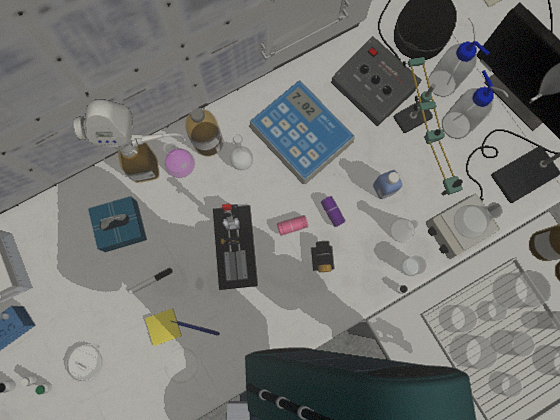

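View pics/side0.png

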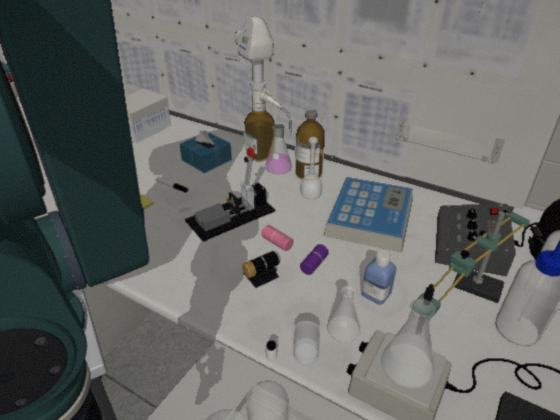

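```bash
cat > h.py <<'E'
from workcell import telemetry, get_image, camera_model, env
import cv2,numpy as np
from scipy.spatial.transform import Rotation as R
def cam(n,s=None):
    m=camera_model(n);K=m["camera_matrix"]
    if n=="wrist":
        T=np.eye(4);q=s["orientation"];T[:3,:3]=R.from_quat([q[1],q[2],q[3],q[0]]).as_matrix();T[:3,3]=s["tcp_pos"]
        return K,np.linalg.inv(T@m["hand_eye"])
    return K,np.array(m["extrinsics"])
def ray(c,uv,z):
    K,E=c;Rm=E[:3,:3];o=-Rm.T@E[:3,3];d=Rm.T@np.linalg.inv(K)@[uv[0],uv[1],1]
    return o+d*(z-o[2])/d[2]
def proj(c,p):
    K,E=c;x=K@(E[:3,:3]@p+E[:3,3]);return x[:2]/x[2]
E
python3 - <<'E'
from h import *
im=cv2.imread("pics/top0.png");c=cam("top")
cv2.imwrite("pics/c1.png",cv2.resize(im[180:310,190:370],None,fx=4.4,fy=4.4,interpolation=cv2.INTER_CUBIC))
for n,uv,z in [("base BL",(218,289),12),("BR",(257,286),12),("TL",(214,206),12),("TR",(249,205),12),("lens top brass",(322,268),36),("lens glass",(321,248),36)]: print(n,ray(c,uv,z).round(1))
E
```

```text
base BL [439.2 186.8  12. ]
BR [447.5  82.9  12. ]
TL [665.8 203.9  12. ]
TR [669.  107.4  12. ]
lens top brass [493.8 -89.1  36. ]
lens glass [546.9 -87.3  36. ]
```

View pics/c1.png

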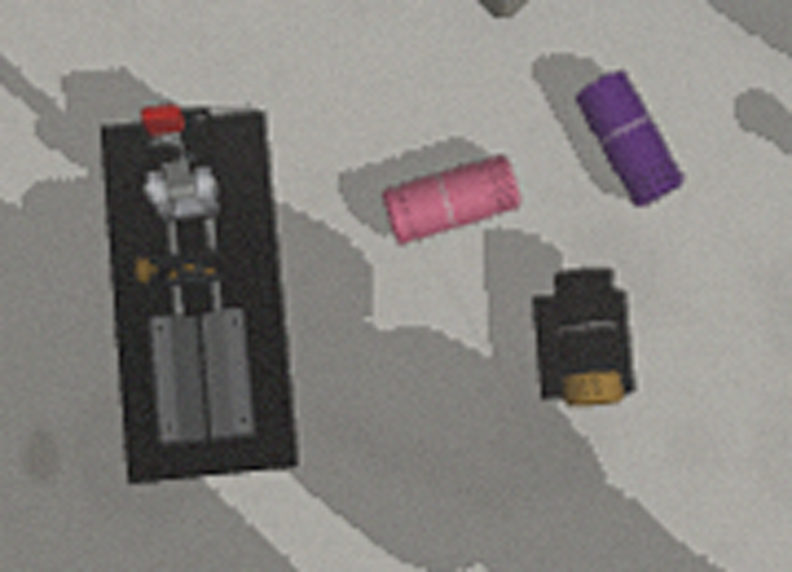

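```bash
python3 - <<'E'
from h import *
c=cam("top");f=lambda u,v,z:ray(c,(u/4.4+190,v/4.4+180),z)
for n,a in dict(BL=(128,483,12),BR=(297,466,12),TL=(102,125,12),TR=(264,110,12),brass=(593,402,36),glass=(584,270,36),mid=(587,326,54),vfront=(208,442,20),vback=(203,310,20),tab=(163,120,180)).items(): print(n,f(*a).round(1))
E
```

```text
BL [437.2 183.8  12. ]
BR [447.8  81.6  12. ]
TL [659. 206.  12.]
TR [669.  104.6  12. ]
brass [484.9 -96.3  36. ]
glass [564.8 -92.2  36. ]
mid [528.4 -91.7  54. ]
vfront [461.5 135.3  20. ]
vback [541.6 139.8  20. ]
tab [625.5 151.6 180. ]
```

Call:
drive_tool(series=[40,-25.5,3,0,40,-25.5,3,0,40,-25.5,3,0,40,-25.5,3,0,40,-25.5,3,0,40,-25.5,3,0,40,-25.5,3,0,40,-25.5,3,0,40,-25.5,3,0,40,-25.5,3,0,40,-25.5,3,0,40,-25.5,3,0], jaw=85, grip_force=30)

```text
time_s: 1.3
tcp_pos: [518.0, -103.6, 368.4]
orientation: [-0.0, 0.994, 0.113, -0.0]
contact_force: [0.8, -1.1, -0.0]
opening: 85.3
finger_force: 0.0
```

Call:
drive_tool(series=[5,-5,4,0.1,0,0,0,0.076,0,0,0,0,0,0,0,0])

```text
time_s: 1.7
tcp_pos: [520.6, -99.6, 364.6]
orientation: [-0.0, 1.0, 0.026, -0.0]
contact_force: [-0.4, 0.4, -1.0]
opening: 85.2
finger_force: 0.0
```

```bash
python3 - <<'E'
from h import *
s=telemetry.read_state();im=get_image("wrist");cv2.imwrite("pics/w1.png",im[:,:,::-1])
print(s["time_s"],s["tcp_pos"],s["orientation"]);np.save("w1.npy",np.r_[s["tcp_pos"],s["orientation"]])
E
```

```text
1.7 [520.57128792 -99.57339894 364.56113567] [-5.61466976e-05  9.99650026e-01  2.64535233e-02 -1.82647297e-04]
```

View pics/w1.png

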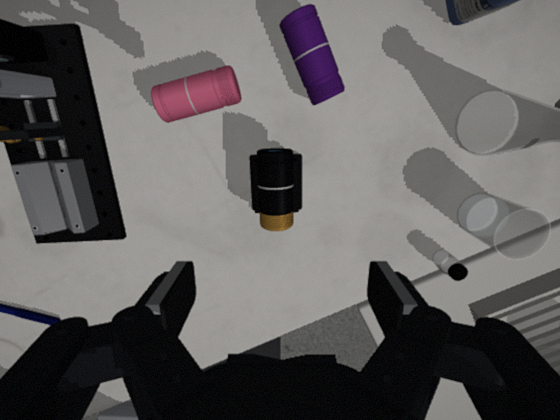

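```bash
python3 - <<'E'
from h import *
w=np.load("w1.npy");c=cam("wrist",dict(tcp_pos=w[:3],orientation=w[3:]))
im=cv2.imread("pics/w1.png");h=cv2.cvtColor(im,cv2.COLOR_BGR2HSV)
m=((h[...,0]>8)&(h[...,0]<30)&(h[...,1]>90)&(h[...,2]>60)).astype(np.uint8);m[:,:200]=0;m[:195]=0;m[260:]=0
ys,xs=np.nonzero(m);print(xs.min(),xs.max(),ys.min(),ys.max())
for r in (215,220,225): print(r,xs[ys==r].min(),xs[ys==r].max())
d=(h[...,2]<75)&(np.indices(h.shape[:2])[1]>240)
for r in (152,154,165,180,195,210): print(r,np.nonzero(d[r,235:315])[0][[0,-1]]+235)
for r in (186,187,188,189):print(r,im[r,255:298,1].tolist())
ub=(xs.min()+xs.max())/2
for n,uv,z in[("brass",(277,230),36),("glass",(274.5,150),36),("mid",(276,187),54)]:print(n,ray(c,uv,z).round(1))
for uv in[(23,90),(125,237),(37,243),(76,25)]:print(ray(c,uv,12).round(1))
E
```

```text
260 292 212 230
215 260 292
220 260 292
225 261 291
152 [257 292]
154 [256 300]
165 [250 301]
180 [251 301]
195 [251 301]
210 [254 298]
186 [10, 5, 24, 54, 70, 65, 44, 24, 21, 14, 10, 5, 8, 6, 5, 1, 2, 0, 3, 3, 3, 2, 6, 8, 14, 12, 20, 20, 26, 26, 28, 45, 66, 89, 118, 118, 107, 76, 30, 10, 6, 11, 14]
187 [3, 5, 10, 38, 65, 82, 83, 82, 87, 85, 72, 67, 52, 47, 33, 33, 38, 37, 36, 36, 38, 37, 45, 58, 68, 71, 86, 102, 113, 126, 128, 132, 133, 123, 105, 91, 69, 29, 8, 6, 12, 13, 8]
188 [3, 6, 4, 8, 26, 47, 61, 75, 89, 96, 104, 120, 119, 118, 120, 121, 122, 127, 129, 127, 130, 129, 132, 139, 144, 145, 150, 150, 128, 122, 119, 111, 97, 78, 46, 33, 12, 2, 7, 8, 11, 14, 11]
189 [15, 6, 4, 6, 0, 6, 13, 22, 37, 50, 64, 79, 88, 95, 93, 99, 100, 101, 100, 110, 115, 108, 107, 111, 111, 105, 110, 99, 70, 51, 46, 36, 20, 9, 1, 0, 0, 4, 10, 14, 9, 11, 13]
brass [479.2 -97.6  36. ]
glass [564.  -90.9  36. ]
mid [530.8 -94.3  54. ]
[607.6 166.1  12. ]
[451.5  79.6  12. ]
[438.2 184.   12. ]
[668.8 103.8  12. ]
```

Call:
drive_tool(series=[7.7,-4.9,0,-0.022,0,0,40,0,0,0,40,0,0,0,40,0,0,0,30,0,0,0,12,0,0,0,0,0,0,0,0,0], jaw=85)

```text
time_s: 2.55
tcp_pos: [528.6, -94.3, 203.2]
orientation: [0.0, 0.999, 0.037, 0.0]
contact_force: [-1.2, -1.1, 1.0]
opening: 84.9
finger_force: 0.0
```

Call:
drive_tool(series=[0,0,0,0,0,0,0,0,0,0,0,0,0,0,0,0,0,0,0,0,0,0,0,0,0,0,0,0,0,0,0,0,0,0,0,0,0,0,0,0], jaw=0, grip_force=30)

```text
time_s: 3.55
tcp_pos: [528.2, -93.6, 203.3]
orientation: [-0.001, 0.999, 0.037, 0.001]
contact_force: [-1.3, 7.9, 8.2]
opening: 34.8
finger_force: 30.1
```

```bash
python3 - <<'E'
from h import *
s=telemetry.read_state();print(s["finger_force"],s["opening"],s["contact_force"],s["torque"],env.tip_extent)
im=get_image("wrist");cv2.imwrite("pics/w2.png",im[:,:,::-1])
E
```

```text
30.053342878818512 34.78306869359101 [-1.28007103  7.87753476  8.20256734] [ 1.68681651  0.17936091 -0.01031858] 173.4
```

View pics/w2.png

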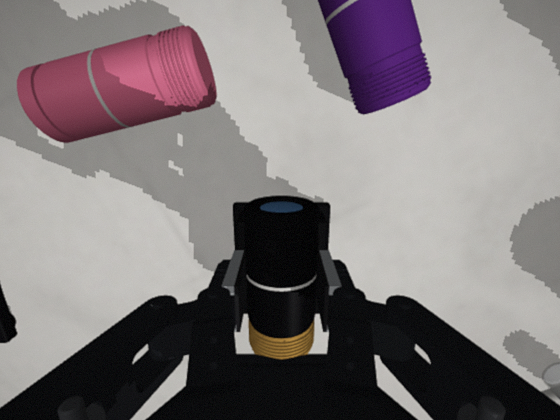

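```bash
python3 - <<'E'
from h import *
m=camera_model("wrist");K=m["camera_matrix"];E=np.linalg.inv(m["hand_eye"])
for z in(150,160,166,172):
  for x in(11,-11): print(z,x,proj((K,E),np.array([x,-17.5,z])).round(0),proj((K,E),np.array([x,17.5,z])).round(0))
for x in (-40,0,40):print("lens top at",x,proj((K,E),np.array([x,0,203.2-54])).round(0))
im=cv2.imread("pics/w2.png")[190:365,200:360];cv2.imwrite("pics/w2c.png",np.clip(cv2.resize(im,None,fx=3.4,fy=3.4).astype(float)*2.2,0,255).astype(np.uint8))
E
```

```text
150 11 [241. 268.] [319. 268.]
150 -11 [243. 310.] [317. 310.]
160 11 [244. 258.] [316. 258.]
160 -11 [246. 297.] [315. 297.]
166 11 [246. 253.] [315. 253.]
166 -11 [247. 291.] [314. 291.]
172 11 [247. 247.] [314. 247.]
172 -11 [248. 284.] [313. 285.]
lens top at -40 [280. 360.]
lens top at 0 [280. 290.]
lens top at 40 [280. 207.]
```

View pics/w2c.png

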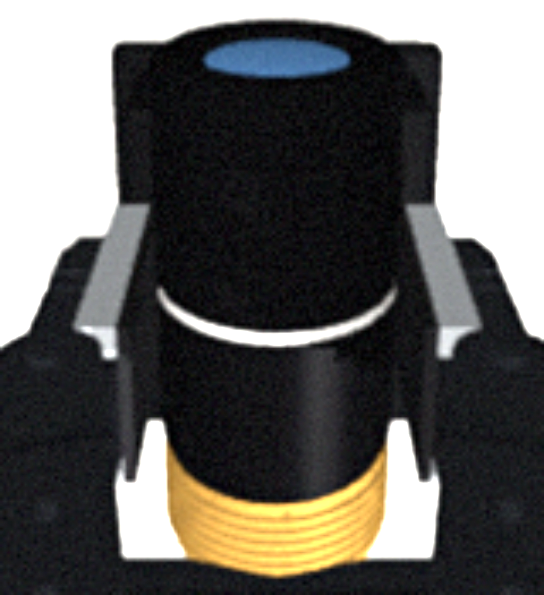

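Call:
drive_tool(series=[0,0,-5,0,0,0,-20,0,0,0,-40,0,0,0,-40,0,0,0,-22,-0.03,-15,-38.5,0,0,-15,-38.5,0,0,-15,-38.5,0,0,-15,-38.5,0,0,-15,-38.5,0,0,-15,-38.5,0,0,0,0,0,0])

```text
time_s: 4.8
tcp_pos: [412.7, 127.5, 330.0]
orientation: [-0.001, 0.998, 0.056, -0.0]
contact_force: [-0.7, -0.3, -1.6]
opening: 34.9
finger_force: 30.7
```

Call:
drive_tool(series=[0,0,0,0,0,0,0,0])

```text
time_s: 5.0
tcp_pos: [415.5, 124.3, 329.9]
orientation: [-0.0, 0.999, 0.051, 0.0]
contact_force: [0.6, 0.7, -2.1]
opening: 34.6
finger_force: 30.7
```

```bash
python3 - <<'E'
from h import *
s=telemetry.read_state();im=get_image("wrist");cv2.imwrite("pics/w3.png",im[:,:,::-1])
print(s["time_s"],s["tcp_pos"],s["orientation"],s["contact_force"],s["opening"]);np.save("w3.npy",np.r_[s["tcp_pos"],s["orientation"]])
E
```

```text
5.0 [415.48342649 124.34563383 329.85379191] [-3.83313902e-04  9.98675339e-01  5.14525981e-02  2.25573505e-04] [ 0.62142237  0.67684266 -2.10264295] 34.61768041053874
```

View pics/w3.png

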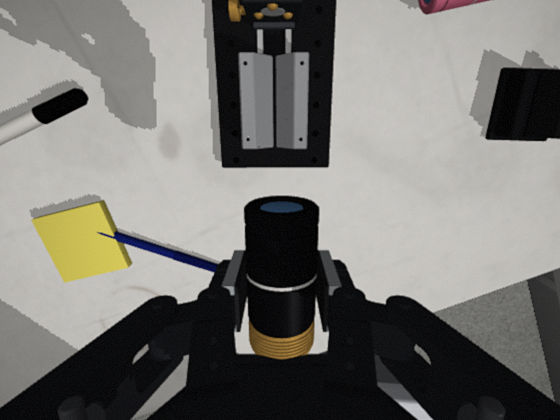

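```bash
python3 - <<'E'
from h import *
w=np.load("w3.npy");c=cam("wrist",dict(tcp_pos=w[:3],orientation=w[3:]))
im=cv2.imread("pics/w3.png");g=cv2.GaussianBlur(cv2.cvtColor(im,cv2.COLOR_BGR2GRAY),(3,3),0).astype(int)
L=[];Rr=[]
for r in range(62,142,8):
    a=np.nonzero(g[r,225:325]>80)[0]+225
    d=np.arange(262,290)[np.argmin(g[r,262:290])]
    pl=ray(c,(a[0]-.5,r),39);pr=ray(c,(a[-1]+.5,r),39);pv=ray(c,(d,r),23)
    L.append(pl);Rr.append(pr);print(r,a[0],d,a[-1],((pl+pr)/2).round(1),np.linalg.norm(pl-pr).round(1),pv.round(1))
M=(np.array(L)+Rr)/2;k=np.polyfit(M[:,0],M[:,1],1);print("yaw",np.arctan(k[0]),k)
for col in(255,295):print(col,[(r,g[r,col]) for r in list(range(44,58))+list(range(142,172,1))])
E
```

```text
62 239 274 308 [531.7 142.4  39. ] 55.8 [534.2 142.6  23. ]
70 239 274 308 [525.9 141.8  39. ] 56.2 [528. 142.  23.]
78 240 274 308 [520.  140.8  39. ] 55.8 [521.8 141.4  23. ]
86 240 274 307 [514.  140.7  39. ] 55.4 [515.4 140.8  23. ]
94 240 274 307 [507.9 140.1  39. ] 55.8 [509.  140.1  23. ]
102 241 274 307 [501.8 139.1  39. ] 55.4 [502.4 139.5  23. ]
110 241 274 307 [495.6 138.5  39. ] 55.8 [495.8 138.9  23. ]
118 241 274 307 [489.2 137.9  39. ] 56.2 [489.  138.2  23. ]
126 242 274 306 [482.8 137.2  39. ] 55.0 [482.2 137.6  23. ]
134 242 274 306 [476.2 136.6  39. ] 55.4 [475.3 136.9  23. ]
yaw 0.10387606063700196 [ 0.1042513  86.90167006]
255 [(44, np.int64(15)), (45, np.int64(14)), (46, np.int64(13)), (47, np.int64(12)), (48, np.int64(11)), (49, np.int64(11)), (50, np.int64(10)), (51, np.int64(20)), (52, np.int64(53)), (53, np.int64(93)), (54, np.int64(115)), (55, np.int64(119)), (56, np.int64(119)), (57, np.int64(119)), (142, np.int64(134)), (143, np.int64(134)), (144, np.int64(134)), (145, np.int64(135)), (146, np.int64(136)), (147, np.int64(128)), (148, np.int64(96)), (149, 
[... 712 characters left out ...]
, np.int64(125)), (56, np.int64(124)), (57, np.int64(124)), (142, np.int64(133)), (143, np.int64(134)), (144, np.int64(134)), (145, np.int64(135)), (146, np.int64(135)), (147, np.int64(126)), (148, np.int64(93)), (149, np.int64(50)), (150, np.int64(22)), (151, np.int64(16)), (152, np.int64(17)), (153, np.int64(18)), (154, np.int64(17)), (155, np.int64(15)), (156, np.int64(16)), (157, np.int64(16)), (158, np.int64(16)), (159, np.int64(16)), (160, np.int64(15)), (161, np.int64(16)), (162, np.int64(17)), (163, np.int64(17)), (164, np.int64(15)), (165, np.int64(16)), (166, np.int64(45)), (167, np.int64(112)), (168, np.int64(173)), (169, np.int64(197)), (170, np.int64(198)), (171, np.int64(197))]
```

Call:
drive_tool(series=[40,-3,0,0,40,-3,0,0,2,0,20,0,0,0,30,0,0,0,30,0,0,0,20,0,0,0,0,0,0,0,0,0,0,0,0,0])

```text
time_s: 5.95
tcp_pos: [497.0, 135.8, 230.9]
orientation: [-0.002, 0.999, 0.054, 0.001]
contact_force: [-0.5, 0.2, -2.3]
opening: 35.1
finger_force: 30.6
```

Call:
drive_tool(series=[0,0,0,0,0,0,0,0,0,0,0,0])

```text
time_s: 6.25
tcp_pos: [496.4, 136.2, 230.1]
orientation: [-0.002, 0.999, 0.054, 0.0]
contact_force: [0.1, 0.2, -1.8]
opening: 34.8
finger_force: 30.6
```

Call:
drive_tool(series=[0,-2.4,0,0.003,0,0,3,0,0,0,3,0,0,0,3,0,0,0,2,0,0,0,0,0,0,0,0,0])

```text
time_s: 6.95
tcp_pos: [496.3, 136.3, 218.6]
orientation: [-0.002, 0.999, 0.054, -0.0]
contact_force: [-0.2, -0.4, -1.5]
opening: 34.8
finger_force: 30.7
```

Call:
drive_tool(series=[0,-2,0,0,0,0,0,0,0,0,0,0])

```text
time_s: 7.25
tcp_pos: [496.2, 137.2, 218.8]
orientation: [-0.003, 0.998, 0.055, -0.0]
contact_force: [0.3, 0.2, -0.9]
opening: 34.7
finger_force: 30.7
```

Call:
drive_tool(series=[0,-1.5,0,0.006,0,0,0,0,0,0,0,0])

```text
time_s: 7.55
tcp_pos: [496.4, 135.9, 218.7]
orientation: [-0.004, 0.999, 0.054, -0.0]
contact_force: [0.2, -0.0, -1.6]
opening: 34.4
finger_force: 30.7
```

```bash
python3 - <<'E'
from h import *
s=telemetry.read_state();print(s["time_s"],s["tcp_pos"],s["orientation"],s["contact_force"],s["torque"])
E
```

```text
7.55 [496.36109968 135.93756214 218.73311406] [-3.73484533e-03  9.98551152e-01  5.36805736e-02 -2.10603542e-04] [ 0.18564504 -0.00898327 -1.55019196] [ 0.07216649  0.01839087 -0.01304798]
```

```bash
python3 - <<'E'
from h import *
s=telemetry.read_state();print(s["q"],s["joint_vel"],s["joint_efforts"])
p=np.array(s["tcp_pos"]);q=s["orientation"];Rm=R.from_quat([q[1],q[2],q[3],q[0]]).as_matrix();print(Rm.round(4),p+Rm@[0,0,167.3])
E
```

```text
[ 0.10722066  0.37734886 -0.42324636  0.77022217  0.00748154  3.1413997 ] [ 7.53283420e-04 -6.17135638e-04 -7.20957617e-04  3.42023734e-05
  3.06212549e-04 -2.51904890e-04] [-5.30471932e-02 -6.74759102e+01  3.12834513e+01  8.26987380e-03
  3.32676829e-02  6.82729001e-05]
[[ 9.942e-01  1.072e-01 -8.000e-04]
 [ 1.072e-01 -9.942e-01  7.400e-03]
 [-0.000e+00 -7.500e-03 -1.000e+00]] [496.22365033 137.18164804  51.43779626]
```

Call:
drive_tool(series=[0,0,0,-0.03,0,0,0,0,0,0,0,0])

```text
time_s: 7.85
tcp_pos: [496.3, 136.0, 218.7]
orientation: [-0.004, 0.998, 0.069, -0.0]
contact_force: [-0.5, -0.6, -1.3]
opening: 34.7
finger_force: 30.7
```

Call:
drive_tool(series=[0,-1.4,0,0.01,0,0,0,0,0,0,1,0,0,0,1,0,0,0,0,0,0,0,0,0])

```text
time_s: 8.45
tcp_pos: [496.1, 137.4, 216.7]
orientation: [-0.004, 0.998, 0.064, -0.0]
contact_force: [0.1, -0.9, -1.7]
opening: 35.0
finger_force: 30.7
```

Call:
drive_tool(series=[0,0,0.7,0,0,0,0.7,0,0,0,0,0,0,0,0,0])

```text
time_s: 8.85
tcp_pos: [496.2, 137.6, 215.6]
orientation: [-0.004, 0.998, 0.064, 0.0]
contact_force: [-1.8, 3.0, 4.6]
opening: 34.5
finger_force: 31.4
```

Call:
drive_tool(series=[0,0,0,0,0,0,0,0,0,0,0,0,0,0,0,0,0,0,0,0,0,0,0,0], jaw=70)

```text
time_s: 9.45
tcp_pos: [496.2, 137.4, 215.3]
orientation: [-0.004, 0.998, 0.064, -0.0]
contact_force: [0.2, -0.8, -0.4]
opening: 70.4
finger_force: 0.0
```

Call:
drive_tool(series=[0,0,-20,0,0,0,-25,0,0,0,-25,0,0,0,0,-0.148,0,0,0,-0.148,0,0,0,-0.148,0,0,0,-0.148,0,0,0,-0.148,0,0,0,-0.148,0,0,0,-0.148,0,0,0,-0.148,0,0,0,-0.148])

```text
time_s: 10.65
tcp_pos: [496.2, 136.9, 285.3]
orientation: [-0.003, 0.743, 0.669, 0.002]
contact_force: [-0.7, 0.3, 0.8]
opening: 69.7
finger_force: 0.0
```

Call:
drive_tool(series=[0,0,0,-0.148,0,0,0,-0.148,0,0,0,-0.148,0,0,0,-0.148,0,0,0,-0.148,0,0,0,-0.148,0,0,0,-0.148,0,0,0,-0.148,0,0,0,-0.148,0,0,0,-0.148,0,0,0,-0.148,0,0,0,0])

```text
time_s: 11.85
tcp_pos: [496.2, 136.9, 285.3]
orientation: [-0.001, 0.026, 1.0, 0.004]
contact_force: [-1.0, -0.0, -0.2]
opening: 69.9
finger_force: 0.0
```

Call:
drive_tool(series=[0,0,0,-0.12,0,0,0,0,0,0,0,0])

```text
time_s: 12.15
tcp_pos: [496.2, 136.9, 285.3]
orientation: [-0.0, -0.03, 1.0, 0.004]
contact_force: [-0.5, 0.1, -0.3]
opening: 70.3
finger_force: 0.0
```

```bash
python3 - <<'E'
from h import *
s=telemetry.read_state();im=get_image("wrist");cv2.imwrite("pics/w4.png",im[:,:,::-1])
print(s["time_s"],s["tcp_pos"],s["orientation"],s["contact_force"],s["q"]);np.save("w4.npy",np.r_[s["tcp_pos"],s["orientation"]])
q=s["orientation"];Rm=R.from_quat([q[1],q[2],q[3],q[0]]).as_matrix();print(Rm.round(4))
E
```

```text
12.15 [496.19714293 136.88087919 285.32122668] [-3.28593945e-04 -3.01133314e-02  9.99539462e-01  3.73409915e-03] [-0.45331889  0.10277465 -0.28081659] [ 0.10909782  0.31321027 -0.314514    0.94313797  0.00749679  0.04886138]
[[-9.982e-01 -6.020e-02 -9.000e-04]
 [-6.020e-02  9.982e-01  7.400e-03]
 [ 4.000e-04  7.500e-03 -1.000e+00]]
```

View pics/w4.png

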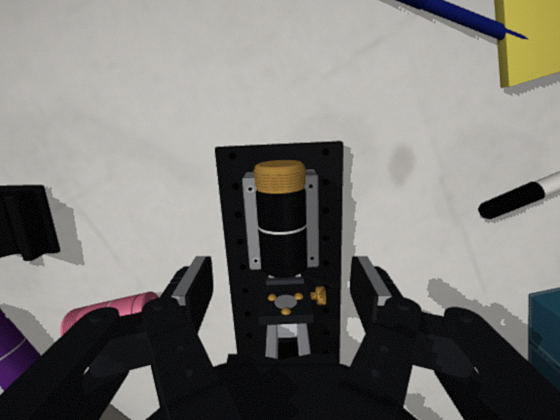

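```bash
python3 - <<'E'
from h import *
w=np.load("w4.npy");c=cam("wrist",dict(tcp_pos=w[:3],orientation=w[3:]))
o=np.array([532.3,142.4]);a=np.array([np.cos(.104),np.sin(.104)]);n=np.array([-a[1],a[0]])
mt=lambda p:((p[:2]-o)@a,(p[:2]-o)@n)
for nm,uv,z in[("btn",(270,297),55),("btn",(300,296),55),("btn",(287,311),36),("btn",(287,311),48),("line",(282,232.5),66),("brass",(280,161),60),("glass",(283,277),66),("stoptop",(285,281),66)]:print(nm,np.round(mt(ray(c,uv,z)),1))
im=cv2.imread("pics/w4.png");g=cv2.cvtColor(im,cv2.COLOR_BGR2GRAY).astype(int)
for r in(200,215,255): 
  x=np.nonzero(g[r,235:330]>70)[0]+235;print(r,x.tolist()[:14],x.tolist()[-14:])
t=o+a*-100;print("pusher pos",t)
E
```

```text
btn [ 23.1 -11.6]
btn [23.4 11.8]
btn [50.6  1.1]
btn [41.7  1.1]
line [-34.8   0.1]
brass [-82.8   0.9]
glass [-0.4 -0.6]
stoptop [3.  0.7]
200 [244, 245, 246, 247, 248, 249, 250, 251, 252, 253, 254, 255, 306, 307] [254, 255, 306, 307, 308, 309, 310, 311, 312, 313, 314, 315, 316, 317]
215 [245, 246, 247, 248, 249, 250, 251, 252, 253, 254, 255, 256, 307, 308] [254, 255, 256, 307, 308, 309, 310, 311, 312, 313, 314, 315, 316, 317]
255 [249, 250, 251, 252, 253, 254, 255, 256, 257, 258, 259, 308, 309, 310] [256, 257, 258, 259, 308, 309, 310, 311, 312, 313, 314, 315, 316, 317]
pusher pos [432.84031273 132.0187376 ]
```

Call:
drive_tool(series=[32,-1.2,0,-0.044,32,0,0,0,0,0,0,0,0,0,0,0,0,0,0,0,0,0,0,0,0,0,0,0,0,0,0,0], jaw=0)

```text
time_s: 13.0
tcp_pos: [432.9, 130.1, 285.2]
orientation: [-0.0, -0.055, 0.998, 0.004]
contact_force: [0.2, -0.4, -0.0]
opening: -0.3
finger_force: 0.0
```

```bash
cat > st.py <<'E'
from h import *
s=telemetry.read_state();q=s["orientation"];Rm=R.from_quat([q[1],q[2],q[3],q[0]]).as_matrix();p=np.array(s["tcp_pos"])
o=np.array([532.3,142.4]);a=np.array([np.cos(.104),np.sin(.104)]);n=np.array([-a[1],a[0]])
f=lambda v:np.round([v[:2]@a,v[:2]@n,v[2]],1)
sub=np.r_[o,0]
print(s["time_s"],"tcp",f(p-sub),"tip",f(p+Rm@[0,0,173.4]-sub),"xdir",f(100*Rm[:,0]),"F",f(np.array(s["contact_force"])),"open",s["opening"],"q6",s["q"][5])
E
python3 st.py
```

```text
13.0 tcp [-100.2   -1.9  285.2] tip [-100.2   -0.6  111.8] xdir [-100.    -0.6    0. ] F [ 0.1 -0.5 -0. ] open -0.2556706665571279 q6 -0.00017695408974475113
```

Call:
drive_tool(series=[0,0.5,25,0,0,0,25,0,0,0,18,0,-4,0,0,0,-3,0,0,0,0,0,0,0,0,0,0,0])

```text
time_s: 13.7
tcp_pos: [439.8, 131.9, 218.1]
orientation: [0.0, -0.055, 0.998, 0.004]
contact_force: [-0.2, 0.0, -0.6]
opening: -0.3
finger_force: 0.0
```

```bash
python3 st.py
```

```text
13.7 tcp [-93.   -0.9 218.1] tip [-92.8   0.5  44.7] xdir [-100.    -0.6   -0.1] F [-0.2  0.1 -0.6] open -0.3233818096271655 q6 0.0018080784209278588
```

Call:
drive_tool(series=[-2,0,0,0,-2,0,0,0,-2,0,0,0,-2,0,0,0,-2,0,0,0,-2,0,0,0,-2,0,0,0,-2,0,0,0,-2,0,0,0,-2,0,0,0])

```text
time_s: 14.7
tcp_pos: [459.5, 134.1, 217.3]
orientation: [-0.0, -0.055, 0.998, 0.004]
contact_force: [-0.9, -0.1, -0.2]
opening: 0.5
finger_force: 0.4
```

```bash
python3 st.py
```

```text
14.7 tcp [-73.3  -0.7 217.3] tip [-73.3   0.6  43.9] xdir [-100.    -0.6   -0. ] F [-0.9 -0.  -0.2] open 0.5247459172103434 q6 0.0017015668839289698
```

Call:
drive_tool(series=[-1,0,0,0,-1,0,0,0,-1,0,0,0,-1,0,0,0,-1,0,0,0,-1,0,0,0])

```text
time_s: 15.3
tcp_pos: [465.3, 134.7, 217.3]
orientation: [-0.0, -0.055, 0.998, 0.004]
contact_force: [-1.0, 0.6, 0.2]
opening: -0.1
finger_force: 0.3
```

```bash
cat st.py > st2.py; cat >> st2.py <<'E'
im=get_image("wrist");cv2.imwrite("pics/w5.png",im[:,:,::-1]);cv2.imwrite("pics/t5.png",get_image("top")[:,:,::-1]);sd=get_image("side");cv2.imwrite("pics/s5.png",sd[:,:,::-1])
c=cv2.resize(sd[120:250,170:300],(520,520),interpolation=cv2.INTER_CUBIC)
cv2.imwrite("pics/s5c.png",np.clip(c[:,:,::-1]*1.8,0,255).astype(np.uint8))
E
python3 st2.py
```

```text
15.3 tcp [-67.4  -0.7 217.3] tip [-67.5   0.6  43.9] xdir [-100.    -0.6    0. ] F [-0.9  0.7  0.2] open -0.13279572503730477 q6 0.0016490843930115852
```

View pics/s5c.png

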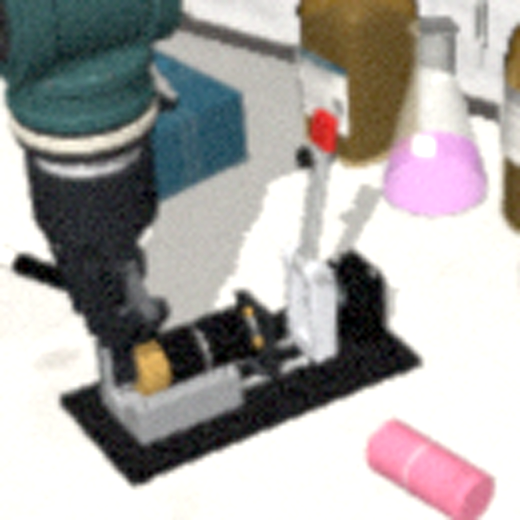

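Call:
drive_tool(series=[-1,0,0,0,-0.5,0,0,0,0,0,0,0])

```text
time_s: 15.75
tcp_pos: [466.8, 134.9, 217.3]
orientation: [-0.0, -0.055, 0.998, 0.004]
contact_force: [-0.8, 0.3, -0.3]
opening: 0.1
finger_force: 0.0
```

Call:
drive_tool(series=[-0.5,0,0,0,-0.5,0,0,0,0,0,0,0])

```text
time_s: 16.05
tcp_pos: [467.8, 135.0, 217.3]
orientation: [-0.0, -0.055, 0.998, 0.004]
contact_force: [-0.5, -0.1, 0.5]
opening: -0.2
finger_force: 0.1
```

Call:
drive_tool(series=[-0.6,0,0,0,-0.6,0,0,0])

```text
time_s: 16.25
tcp_pos: [468.9, 135.1, 217.3]
orientation: [-0.0, -0.055, 0.998, 0.004]
contact_force: [-0.6, 0.2, 0.1]
opening: -0.1
finger_force: 0.4
```

Call:
drive_tool(series=[-0.6,0,0,0,-0.6,0,0,0])

```text
time_s: 16.45
tcp_pos: [469.8, 135.2, 217.2]
orientation: [-0.001, -0.055, 0.998, 0.004]
contact_force: [-6.0, -2.0, 3.1]
opening: -0.1
finger_force: 2.7
```

Call:
drive_tool(series=[-0.2,0,0,0,0,0,0,0,0,0,0,0])

```text
time_s: 16.75
tcp_pos: [469.8, 135.2, 217.2]
orientation: [-0.001, -0.055, 0.998, 0.004]
contact_force: [-5.1, -0.5, 2.3]
opening: -0.2
finger_force: 2.5
```

Call:
drive_tool(series=[1,0,0,0,8,0,0,0,10,0,0,0,0,0,-30,0,0,0,-45,0,0,0,-45,0,0,0,-45,0,0,0,-15,0,0,0,0,0])

```text
time_s: 17.65
tcp_pos: [451.4, 131.8, 399.4]
orientation: [0.002, -0.055, 0.998, 0.004]
contact_force: [-0.5, 0.2, -0.7]
opening: -0.0
finger_force: 0.0
```

```bash
cat > look.py <<'E'
exec(open("st.py").read())
import time
o3=sub;A=np.c_[np.r_[a,0],np.r_[n,0],[0,0,1]]
for nm in("top","side"):
    im=get_image(nm)[:,:,::-1];h=cv2.cvtColor(im,cv2.COLOR_BGR2HSV);c=cam(nm)
    m=(((h[...,0]<8)|(h[...,0]>172))&(h[...,1]>150)&(h[...,2]>70)).astype(np.uint8)
    e=proj(c,o3+A@[60,0,140]).astype(int);w=np.zeros_like(m);w[max(0,e[1]-50):e[1]+50,max(0,e[0]-50):e[0]+50]=1
    M=cv2.moments(m*w,True)
    if M["m00"]<1: print(nm,"none");continue
    u=np.array([M["m10"],M["m01"]])/M["m00"]
    qs=np.linspace(-.1,2,211);P=[proj(c,o3+A@[76-98*np.cos(q),0,80+98*np.sin(q)]) for q in qs]
    d=np.linalg.norm(np.array(P)-u,axis=1);print(nm,M["m00"],u.round(1),"q~",qs[d.argmin()].round(2),d.min().round(1))
c=cam("side");im=get_image("side");
E
python3 look.py
```

```text
17.65 tcp [-81.6  -2.1 399.4] tip [-80.9  -0.8 226. ] xdir [-100.    -0.6   -0.4] F [-0.5  0.3 -0.7] open -0.04556328519140498 q6 -0.0011981778532638625
top 43.0 [227.  206.7] q~ 1.78 0.1
side 50.0 [250.6 152.4] q~ 1.75 0.5
```

Call:
drive_tool(series=[-45,1,0,0,-45,0,0,0,-45,0,0,0,-45,0,0,0,-22,0,0,0,0,0,0,0,0,0,0,0])

```text
time_s: 18.5
tcp_pos: [652.2, 155.0, 395.5]
orientation: [-0.002, -0.055, 0.998, 0.004]
contact_force: [0.3, 0.3, 1.2]
opening: -0.3
finger_force: 0.0
```

```bash
python3 st.py
```

```text
18.5 tcp [1.205e+02 1.000e-01 3.955e+02] tip [120.    1.4 222.1] xdir [-100.    -0.6    0.3] F [0.3 0.3 1.2] open -0.27768240969384206 q6 0.0006570938830171029
```

Call:
drive_tool(series=[0,-1,25,0,0,0,25,0,0,0,0,0,6,0,0,0,7,0,0,0,7,0,0,0,8,0,0,0,8,0,0,0,8,0,0,0,8,0,0,0,8,0,0,0])

```text
time_s: 19.6
tcp_pos: [591.9, 147.7, 347.0]
orientation: [-0.0, -0.055, 0.998, 0.004]
contact_force: [5.4, 1.0, -1.2]
opening: 0.1
finger_force: 2.1
```

```bash
python3 look.py
```

```text
19.6 tcp [ 59.9  -0.9 347. ] tip [ 59.8   0.4 173.6] xdir [-100.    -0.6    0.1] F [ 5.4  0.5 -1.2] open 0.12812778074524114 q6 -0.0002854256641892076
top none
side 38.0 [233.6 158.9] q~ 1.23 0.3
```

Call:
drive_tool(series=[7.5,0,2,0,7.5,0,3,0,7,0,3.7,0,6.5,0,4.5,0,6.5,0,5,0,6.5,0,5.3,0,5.2,0,6,0,5,0,6.4,0,5,0,6.8,0])

```text
time_s: 20.65
tcp_pos: [535.6, 141.8, 304.1]
orientation: [-0.0, -0.055, 0.998, 0.004]
contact_force: [1.4, -0.2, 4.8]
opening: -0.1
finger_force: 2.1
```

```bash
python3 look.py
```

```text
20.65 tcp [  3.2  -0.9 304.1] tip [  3.1   0.4 130.7] xdir [-100.    -0.6    0.1] F [ 1.3 -0.3  4.8] open -0.06800527841644084 q6 0.00022958372835268597
top none
side 33.0 [215.9 181.5] q~ 0.48 0.5
```

Call:
drive_tool(series=[3.5,0,7,0,3.5,0,7.5,0,3,0,7.5,0,3,0,7,0,3,0,5,0,1,0,3,0,0,0,2,0,0,0,0,0])

```text
time_s: 21.6
tcp_pos: [519.1, 140.3, 265.3]
orientation: [-0.001, -0.055, 0.998, 0.004]
contact_force: [-0.6, -0.9, 0.4]
opening: -0.2
finger_force: 0.0
```

```bash
python3 st.py
```

```text
21.6 tcp [-13.4  -0.7 265.3] tip [-13.6   0.6  91.9] xdir [-100.    -0.6    0.1] F [-0.7 -0.8  0.4] open -0.1834217716219002 q6 0.000804820242224307
```

Call:
drive_tool(series=[0,0,1.5,0,0,0,1.5,0,0,0,1.5,0,0,0,1,0,0,0,1,0,0,0,0,0])

```text
time_s: 22.2
tcp_pos: [519.2, 140.4, 259.0]
orientation: [-0.0, -0.055, 0.998, 0.004]
contact_force: [-0.7, -0.5, 1.7]
opening: 0.3
finger_force: 0.8
```

Call:
drive_tool(series=[0,0,0.8,0,0,0,0.7,0,0,0,0,0])

```text
time_s: 22.5
tcp_pos: [519.2, 140.4, 257.8]
orientation: [-0.0, -0.055, 0.998, 0.004]
contact_force: [-4.3, 0.3, 8.2]
opening: -0.2
finger_force: 3.6
```

Call:
drive_tool(series=[0,0,0.7,0,0,0,0.5,0,0,0,0,0])

```text
time_s: 22.8
tcp_pos: [519.2, 140.4, 257.4]
orientation: [0.0, -0.055, 0.998, 0.004]
contact_force: [-8.5, -2.0, 22.0]
opening: 0.4
finger_force: 11.1
```

Call:
drive_tool(series=[0,0,-2,0,0,0,-10,0,0,0,-30,0,0,0,-40,0,40,0,-20,0,45,0,0,0,45,0,0,0,0,0,0,0])

```text
time_s: 23.6
tcp_pos: [385.7, 125.1, 359.0]
orientation: [-0.001, -0.055, 0.998, 0.004]
contact_force: [0.0, 0.9, 0.3]
opening: 0.2
finger_force: 0.0
```

```bash
python3 look.py; python3 - <<'E'
from h import *
a=get_image("side")[130:260,160:310];b=get_image("top")[180:310,190:340]
im=np.hstack([cv2.resize(a,(400,347),interpolation=cv2.INTER_CUBIC),cv2.resize(b,(400,347),interpolation=cv2.INTER_CUBIC)])
cv2.imwrite("pics/end.png",np.clip(im[:,:,::-1]*1.6,0,255).astype(np.uint8))
E
```

```text
23.6 tcp [-147.6   -2.   359. ] tip [-147.9   -0.7  185.6] xdir [-100.    -0.6    0.1] F [0.1 0.9 0.3] open 0.16694708489118426 q6 -0.0006644074849805546
top 54.0 [233.1 258.8] q~ 0.13 0.5
side 46.0 [213.7 198.3] q~ -0.02 0.5
```

View pics/end.png

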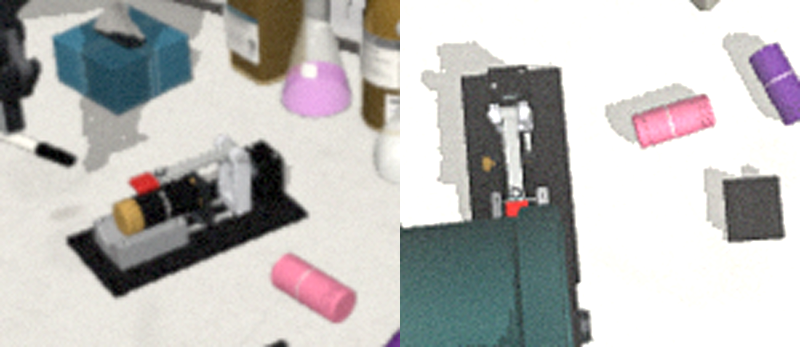

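```bash
python3 -c "
from workcell import env
print(env.close_job())"
```

```text
the job is handed in; nothing more can be done
None
```

I laid the lens barrel in the V-block and pushed it against the back stop with about 6 N. I then swung the hold-down arm fully down onto it and handed the job in at about 24 s; no verdict was shown, and the stop's position was only felt, not measured.

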